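# Clamp the tube rack on the shaker

## Task

Put the white tube rack on the shaker platform and slide it gently home into the corner, its end touching the side fence and its long side touching the back fence, then flip the cam lever over centre until it snaps and clamps the rack, and let go. Feel for the snap: never ram the fences or lean on the lever's end stop, and leave everything else on the bench where it is.

Things in the scene. Friction and masses are not known exactly. Their poses are not given: they have to be found in the camera images.
- rack_center (a point): centre (47.5 mm above the underside) of the loose white tube rack: block 56 (its x) x 110 (its y) x 45 mm, 0.25 to 0.5 kg, same either way round, capped tubes up to 57 mm. Over its middle runs a carrying bar along its y, 12 mm thick, 80 mm free length, its underside 75 and top 95 mm above the rack's underside, open below; the bar's middle is 37.5 mm above this point
- shaker: grey shaker fixed to the bench, 210 (x) x 220 (y) mm, origin at the centre of its underside, flat platform 60 mm above it. In its frame: back fence face at x = 75 mm looking to -x (y from -67 to 67); side fence face at y = 55 mm looking to -y (x from 19 to 75); both 22 mm tall. The rack must not press the fences with more than 40 N
- rack_home (a point): where the rack's centre point is when the rack is fully home: shaker x = 47, y = 0, z = 107.5 mm; axes as the shaker's, and the rack's y lies along the shaker's y (either way round)
- jaw: black clamping pad on a spring, 50 mm wide (y), 18 mm tall; origin in the middle of its pressing face, which looks to the shaker's +x. Lever open: face at about x = 0 to 12 mm in the shaker frame, so a rack that is home (near side at x = 19) has 7 to 19 mm of play in x. Clamped: presses the rack to the back fence with 8 to 15 N. It does not move the rack in y
- lever: dark steel cam lever turning about a vertical pivot at shaker x = -60, y = 0. Origin on the pivot at mid-height of the bar, 92 mm above the bench; x axis points along the handle. Bar 14 mm wide, 16 mm tall, clear from 20 to 70 mm out. Starts open, pointing roughly to the shaker's -x; clamps by turning anticlockwise from above (towards shaker -y). Pushing it with more than 18 N damages it
- lever_knob (a point): middle of the black knob on the lever, 83 mm from the pivot, 24 mm across, 36 mm tall. Centre is 1.05 to 1.75 rad on from the start; the handle's index on its hub and its start vary, so it cannot be told beforehand. Resistance grows to 0.2 to 0.8 Nm (4 to 13 N at 60 mm), falls to nothing at centre, then the lever runs on by itself 0.12 rad to a hard stop; short of centre it springs back
- beaker: bystander: clear plastic beaker, 72 mm across, 85 mm tall; origin at the centre of its underside
- tip_box: bystander: grey pipette-tip box 75 x 85 x 50 mm; origin at the centre of its underside
- reagent_bottle: bystander: brown glass jar, 64 mm across, 110 mm tall; origin at the centre of its underside
- wash_bottle: bystander: white wash bottle, 68 mm across, 190 mm tall with its spout; origin at the centre of its underside
- pen_cup: bystander: white cup with pens, 64 mm across, 128 mm tall; origin at the centre of its underside
- dishes: bystander: stack of three clear dishes, 88 mm across, 42 mm tall; origin at the centre of its underside
- pipette: bystander: pipette lying on the bench, about 240 mm long along its x, 26 mm wide, 22 mm tall; origin near its middle on its underside
There are look-alikes about, which are no part of the job. Leave any pink look-alike of the part that bears rack_center alone.

How it is judged:
By the outcome, as a careful person would: the job done as asked, in the order asked, and still so for the second after the job is handed in, with the robot touching nothing.
It also fails if it takes over 72 s, if anything falls off the work surface, if the arm or the gripper's body presses on something with over 40 N, if the wrist force passes 120 N, or if a joint passes its speed limit or range.

## Robot

A 6-joint arm with a two-finger parallel gripper is mounted at the origin on the work surface. World frame = base frame: x ahead of the robot, y to its left, z up, the work surface at z = 0. Lengths are in m, angles in rad, forces in N, time in s.
With the tool pointing down it reaches from about 0.25 to 0.775 m from the base axis. Payload 4 kg.
Tool frame: the origin (TCP) lies on the centre line of the jaws, within the pads' length; the fingertips stand 14 mm ahead of it and the grasp point (between the pads) lies 5 mm behind it (robot.tcp_to_tips is the distance from the TCP to the fingertips, in m); z points along the fingers, y is the line along which they close (so a half turn about z gives the same grasp; the last joint's range is limited). The gripper opens to 94 mm and grips with 3 to 60 N. Pads are 16 mm wide; open, the fingers measure 119 mm over their backs; the gripper's body (75 mm by 177 mm) begins 78 mm behind the grasp point.
Start: joints at [1.231, 0.087, 1.371, -0, 1.684, -0.103], TCP at [0.129, 0.535, 0.22] pointing down, gripper open.
Joint ranges: [-3.1, 3.1], [-0.76, 2.03], [0.27, 2.55], [-1.08, 4.22], [0.17, 2.65], [-2.57, 2.57]. Speed limits (rad/s): [2.79, 2.79, 3.14, 3.14, 3.14, 3.14].

## Interface

Orientations are given as [roll, pitch, yaw] about the fixed x, y, z axes, in that order (R = Rz(yaw) Ry(pitch) Rx(roll)).
In Python, from bench import robot gives the robot as it stands.
- The arm moves only by the tool carry_out, never from a script. Its argument "increments" is a list of rows, each a list of 3 entries, a list of its own where there are three numbers: the closure in counts, from 0 (fully open) to 255 (shut), then the shift along the tool's x, y, z in mm, then the turn about the tool's z in degrees. In form: [[fingers, [dx, dy, dz], twist], ...]. A call has 1 to 8 rows; each row shifts and turns the commanded pose from where the row before left it, along the tool's axes as they then stand; what a row does not reach is not made up. A row lasts 1/10 s, in which the tool goes at most 50 mm and 8.59 degrees, less where a joint would pass 70% of its speed; a pose out of reach is approached as far as the arm can. A call with a gripper value outside its range is refused whole. The fingers move at their own pace and stop on an object; the grip force is fixed at half the most. Time passes only in rows, so rows that do not move let the fingers close. It gives the time, the measured TCP pose, the force, the opening and the grip force at its end, in the units of the state.
- robot.get_obs(): the state, without advancing time (a new reading comes with each control period).
- robot.snapshot(name): name is "scene" or "top" or "wrist"; returns the picture (400x640x3 uint8, blue, green, red); there is no depth.
- robot.get_calibration(name): a dict with "vfov" (degrees; the focal length in pixels is half the picture's height over the tangent of half this angle, whatever the lens; pixels are square), "cx", "cy" (the principal point, pixels), "T" (4x4, takes a point from camera to world coordinates). Camera axes: x right, y down, z forward; pixel columns grow to the right and rows downward; lengths in m; the calibration is good to about 2 mm. A picture is of the moment at which its call begins: read the wrist's pose just before it. get_calibration takes no time and is no camera call; for the wrist camera it gives the pose at the moment of the call.
- robot.close_job(): hands the job in; it is judged then, once.
The state is a dict: "time": time; "joint_positions": joint angles; "qvel": joint speeds; "joint_torque": joint torques, N m; "tool_pos": TCP position; "ee_rot": TCP orientation; "wrist_force": force on the tool from outside, world axes, zero at the start; "wrist_torque": the same for the moment, N m; "width": finger opening in m; "finger_force": force on a finger pad.
Only numpy, scipy, OpenCV 4.12 (cv2) and the standard library are available. Lean on these libraries where they do the work, as an engineer would, in place of code of your own. Each camera call takes 0.05 s, during which the arm holds its last target. There are 200 camera calls.

## Working session

There is one attempt and no reset: what is moved stays moved. The work goes in short steps, Python scripts to look and compute and a tool call to move; the robot and the scene stay as the last step left them, time stands still between calls to the robot, and variables do not carry over. Pictures are saved under pics/ and viewed, at most 10 in all, crops included, and the job is handed in when it is done.

Besides the shell and the picture viewer there is one more tool, called after "Call:" by a JSON object that holds its "fn" and its "kwargs". carry_out: Moves the arm, as the interface text tells. Its arguments: {"type":"object","properties":{"increments":{"type":"array","items":{"type":"array"}}},"required":["increments"]}

```bash
mkdir -p pics; ls; python3 - <<'E'
from bench import robot
import cv2
for n in("scene","top"):
    im=robot.snapshot(n); cv2.imwrite(f"pics/{n}0.png",im); c=robot.get_calibration(n); print(n,c)
print(robot.get_obs())
E
```

```text
pics
scene {'vfov': 50.32390185646131, 'cx': 321.400059724629, 'cy': 199.12856187201683, 'T': array([[-0.54216925,  0.70021867, -0.464485  ,  1.15431615],
       [ 0.84022387,  0.44603111, -0.30835062,  0.36862377],
       [-0.0087381 , -0.55744961, -0.83016479,  1.22740983],
       [ 0.        ,  0.        ,  0.        ,  1.        ]])}
top {'vfov': 48.9664335915153, 'cx': 311.4749899912064, 'cy': 199.7053592932934, 'T': array([[ 0.02689706, -0.98633918,  0.16251637,  0.35078545],
       [-0.99960404, -0.02519414,  0.01253074, -0.07295572],
       [-0.0082651 , -0.16278906, -0.98662628,  1.30645177],
       [ 0.        ,  0.        ,  0.        ,  1.        ]])}
{'time': 0.1, 'joint_positions': array([ 1.23090140e+00,  8.78762149e-02,  1.37206975e+00, -1.77809990e-05,
        1.68361138e+00, -1.03129554e-01]), 'qvel': array([-0.00158903, -0.00231613, -0.00476317,  0.00114875, -0.00029702,
       -0.00052285]), 'joint_torque': array([ 1.32977388e-03, -3.41250587e+01, -3.03303230e+01,  7.19539938e-02,
        3.03921837e-02, -1.00324301e-04]), 'tool_pos': array([0.1288791 , 0.53421217, 0.2184408 ]), 'ee_rot': array([-3.13963658e+00, -1.84680485e-04,  2.90482512e+00]), 'wrist_force': array([0.59757646, 0.29330962, 0.67333597]), 'wrist_torque': array([ 0.02016859, -0.01575078,  0.04761224]), 'finger_force': 0.0, 'width': 0.09371656176904326}
```

View pics/top0.png

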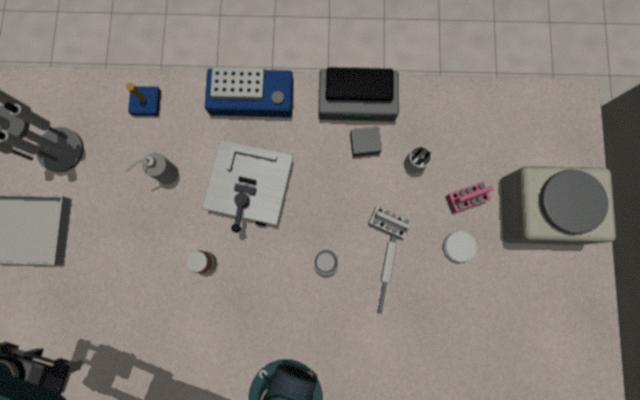

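View pics/scene0.png

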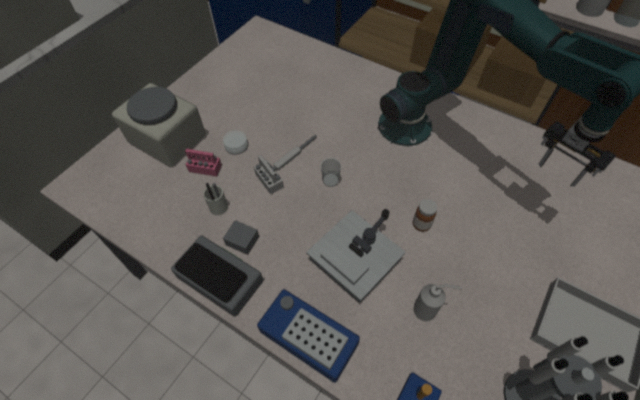

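The top view shows the white rack at about (389,221), with the pipette right below it at (388,270). The shaker is at (248,184), with its L-shaped fence in the upper left and the lever pointing down to the knob at (236,228). The pink look-alike is at (470,197).

```bash
cat > h.py <<'E'
import numpy as np, cv2
from bench import robot
def ray(n,uv,z,c=None):
    c=c or robot.get_calibration(n); f=200/np.tan(np.radians(c["vfov"])/2)
    uv=np.atleast_2d(uv).astype(float)
    d=np.c_[(uv[:,0]-c["cx"])/f,(uv[:,1]-c["cy"])/f,np.ones(len(uv))]@c["T"][:3,:3].T
    o=c["T"][:3,3]; return (o+d*((z-o[2])/d[:,2])[:,None])[:,:2]
def proj(n,P,c=None):
    c=c or robot.get_calibration(n); f=200/np.tan(np.radians(c["vfov"])/2)
    p=(np.atleast_2d(P)-c["T"][:3,3])@c["T"][:3,:3]
    return np.c_[c["cx"]+f*p[:,0]/p[:,2],c["cy"]+f*p[:,1]/p[:,2]]
E
python3 - <<'E'
import cv2,numpy as np
t=cv2.imread("pics/top0.png");s=cv2.imread("pics/scene0.png")
r=lambda im,x,y,w,h,k:cv2.resize(im[y:y+h,x:x+w],None,fx=k,fy=k,interpolation=cv2.INTER_CUBIC)
a=r(t,195,135,100,100,4);b=r(t,360,190,100,100,4);c=r(s,300,200,133,66*3//2,3);d=r(s,235,140,133,99,3)
out=np.zeros((700,800,3),np.uint8);out[:400,:400]=a;out[:400,400:]=b;out[400:697,:399]=c;out[400:697,400:799]=d
cv2.imwrite("pics/crop.png",out[:600])
E
```

```text
(no output)
```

View pics/crop.png

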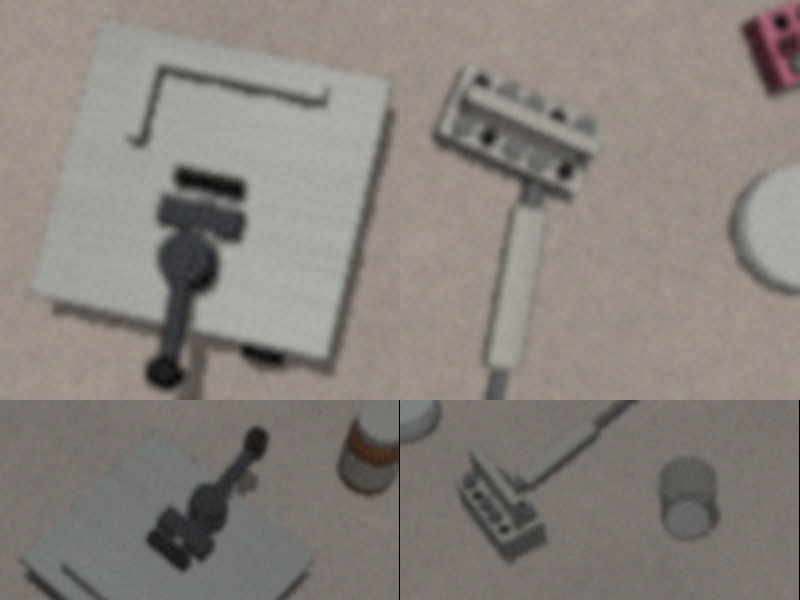

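```bash
python3 - <<'E'
from h import *
c=lambda P,o:np.array(P)/4+o
o=np.array([195,135]);b=np.array([260,190])
C=ray("top",c([(105,25),(390,85),(332,358),(35,292)],o),.06)
print("plat",C.round(3),[np.linalg.norm(C[i]-C[i-1]).round(3) for i in range(4)],C.mean(0))
for i,j in((3,0),(2,1)): d=C[j]-C[i];print("xyaw",np.arctan2(d[1],d[0]))
for i,j in((1,0),(2,3)): d=C[j]-C[i];print("yyaw",np.arctan2(d[1],d[0])-np.pi/2)
F=ray("top",c([(160,68),(325,100),(140,143)],o),.082);print("fence",F)
K=ray("top",c([(164,372)],o),.11);V=ray("top",c([(187,260)],o),.1);print("knob",K,"pivot",V,np.linalg.norm(K-V))
B=ray("top",c([(470,90),(598,150)],b),.095);d=B[0]-B[1];print("bar",B,B.mean(0),np.linalg.norm(d),np.arctan2(d[1],d[0])-np.pi/2)
R=ray("top",c([(460,66),(440,133),(575,185),(597,125)],b),.045);print("rack",R,R.mean(0),[np.linalg.norm(R[i]-R[i-1]).round(3) for i in range(4)])
print(robot.get_calibration("wrist"))
E
```

```text
plat [[0.724 0.213]
 [0.683 0.002]
 [0.482 0.036]
 [0.524 0.252]] [np.float64(0.203), np.float64(0.215), np.float64(0.204), np.float64(0.219)] [0.60333701 0.12580094]
xyaw -0.1897138719087314
xyaw -0.16985282984413852
yyaw -0.18842211183714364
yyaw -0.19276836340121117
fence [[0.68612234 0.16664497]
 [0.66536547 0.04678452]
 [0.63046221 0.1779082 ]]
knob [[0.46416048 0.14656444]] pivot [[0.54371602 0.13665046]] 0.08017089507595418
bar [[ 0.51899807 -0.24195852]
 [ 0.47947773 -0.33029888]] [ 0.4992379 -0.2861287] 0.09677745906969293 -0.4206600608772897
rack [[ 0.5433106  -0.24165132]
 [ 0.49412143 -0.22742641]
 [ 0.45918575 -0.32423675]
 [ 0.50285078 -0.3403702 ]] [ 0.49986714 -0.28342117] [np.float64(0.107), np.float64(0.051), np.float64(0.103), np.float64(0.047)]
{'vfov': 67.97815483011694, 'cx': 313.69114397187013, 'cy': 198.37512996418238, 'T': array([[ 0.23430344,  0.94104119,  0.24401513,  0.05875481],
       [ 0.97216186, -0.22633957, -0.06059464,  0.5518649 ],
       [-0.00179177,  0.25141974, -0.96787649,  0.38433226],
       [ 0.        ,  0.        ,  0.        ,  1.        ]])}
```

```bash
cat >> h.py <<'E'
def go(x,y,z,psi=None):
    "tool-frame shift (mm) to the target at present yaw, then twist (deg)"
    o=robot.get_obs(); p=o["tool_pos"]; s=o["ee_rot"][2]; d=np.array([x,y,z])-p
    tx=np.array([np.cos(s),np.sin(s)]);ty=np.array([np.sin(s),-np.cos(s)])
    print("shift",np.round([d[:2]@tx*1e3,d[:2]@ty*1e3,-d[2]*1e3],2),"twist",None if psi is None else round(np.degrees((s-psi+np.pi)%(2*np.pi)-np.pi),2),
      "at",p.round(4),o["ee_rot"].round(4),"t",round(o["time"],2),"F",o["wrist_force"].round(2),"w",round(o["width"],4))
E
python3 -c "
from h import *
go(.5,-.285,.25,1.17)"
```

```text
shift [-552.92 -709.31  -31.56] twist 99.4 at [0.1289 0.5342 0.2184] [-3.1396e+00 -2.0000e-04  2.9048e+00] t 0.1 F [0.6  0.29 0.67] w 0.0937
```

Call:
{"fn": "carry_out", "kwargs": {"increments": [[0,[-27.6,-35.5,-1.6],0],[0,[-27.6,-35.5,-1.6],0],[0,[-27.6,-35.5,-1.6],0],[0,[-27.6,-35.5,-1.6],0],[0,[-27.6,-35.5,-1.6],0],[0,[-27.6,-35.5,-1.6],0],[0,[-27.6,-35.5,-1.6],0],[0,[-27.6,-35.5,-1.6],0]]}}

```text
time: 0.9
tool_pos: [0.2771, 0.2051, 0.232]
ee_rot: [3.142, 0.0, 2.906]
wrist_force: [1.0, -0.3, 0.2]
width: 0.0938
finger_force: 0.0
```

Call:
{"fn": "carry_out", "kwargs": {"increments": [[0,[-27.6,-35.5,-1.6],0],[0,[-27.6,-35.5,-1.6],0],[0,[-27.6,-35.5,-1.6],0],[0,[-27.6,-35.5,-1.6],0],[0,[-27.6,-35.5,-1.6],0],[0,[-27.6,-35.5,-1.6],0],[0,[-27.6,-35.5,-1.6],0],[0,[-27.6,-35.5,-1.6],0]]}}

```text
time: 1.7
tool_pos: [0.4252, -0.123, 0.2447]
ee_rot: [3.141, -0.0, 2.904]
wrist_force: [1.1, 1.5, 0.4]
width: 0.0943
finger_force: 0.0
```

Call:
{"fn": "carry_out", "kwargs": {"increments": [[0,[-27.6,-35.5,-1.6],0],[0,[-27.6,-35.5,-1.6],0],[0,[-27.6,-35.5,-1.6],0],[0,[-27.6,-35.5,-1.6],0],[0,[0,0,0],8.3],[0,[0,0,0],8.3],[0,[0,0,0],8.3],[0,[0,0,0],8.3]]}}

```text
time: 2.5
tool_pos: [0.4989, -0.2851, 0.2505]
ee_rot: [-3.141, -0.002, 2.319]
wrist_force: [-0.4, 1.0, 0.5]
width: 0.0938
finger_force: 0.0
```

Call:
{"fn": "carry_out", "kwargs": {"increments": [[0,[0,0,0],8.3],[0,[0,0,0],8.3],[0,[0,0,0],8.3],[0,[0,0,0],8.3],[0,[0,0,0],8.3],[0,[0,0,0],8.3],[0,[0,0,0],8.3],[0,[0,0,0],8.1]]}}

```text
time: 3.3
tool_pos: [0.4989, -0.2848, 0.2507]
ee_rot: [-3.14, -0.0, 1.164]
wrist_force: [0.4, 0.8, -0.4]
width: 0.0941
finger_force: 0.0
```

Call:
{"fn": "carry_out", "kwargs": {"increments": [[0,[0,0,0],0],[0,[0,0,0],0]]}}

```text
time: 3.5
tool_pos: [0.4989, -0.2849, 0.251]
ee_rot: [-3.141, -0.0, 1.173]
wrist_force: [-0.2, 0.0, 0.2]
width: 0.0943
finger_force: 0.0
```

```bash
python3 - <<'E'
from h import *
go(.5,-.285,.25,1.17)
im=robot.snapshot("wrist"); cv2.imwrite("pics/w1.png",im)
E
```

```text
shift [0.35 1.02 0.98] twist 0.16 at [ 0.4989 -0.2849  0.251 ] [-3.1407e+00 -2.0000e-04  1.1729e+00] t 3.5 F [-0.18  0.03  0.21] w 0.0943
```

View pics/w1.png

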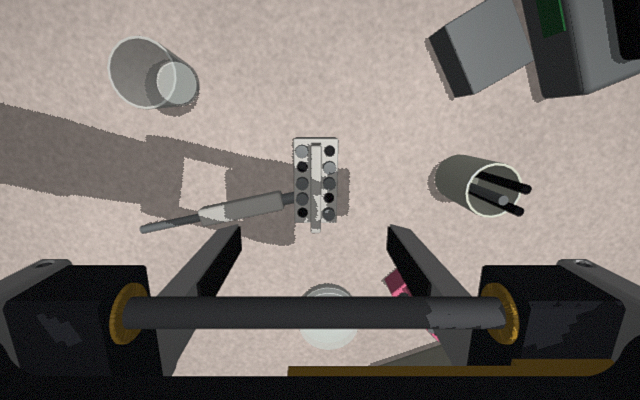

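The wrist view shows the rack upright between the fingers. The block spans columns 296–338 and rows 138–222, and the bar is centred on column 316 (rows 143–233). The pipette plunger sits beside it at (290,198), below bar level.

```bash
python3 - <<'E'
from h import *
im=cv2.imread("pics/w1.png")
cv2.imwrite("pics/w1c.png",cv2.resize(im[125:245,265:365],None,fx=5,fy=5,interpolation=cv2.INTER_CUBIC))
B=ray("wrist",[(316.5,143),(316,233)],.095);d=B[0]-B[1];print(B,B.mean(0),np.linalg.norm(d),np.arctan2(-d[0],d[1]))
R=ray("wrist",[(294.5,138),(338,138),(338,222),(294.5,222)],.045);print(R,R.mean(0),[np.linalg.norm(R[i]-R[i-1]).round(3) for i in range(4)])
E
```

```text
[[ 0.52186746 -0.23927496]
 [ 0.48181249 -0.33365848]] [ 0.50183998 -0.28646672] 0.10253121137027596 -0.4013498377974883
[[ 0.49833166 -0.22653993]
 [ 0.54767256 -0.24728885]
 [ 0.50747638 -0.34864835]
 [ 0.45443963 -0.32635006]] [ 0.50198006 -0.2872068 ] [np.float64(0.109), np.float64(0.054), np.float64(0.109), np.float64(0.058)]
```

View pics/w1c.png

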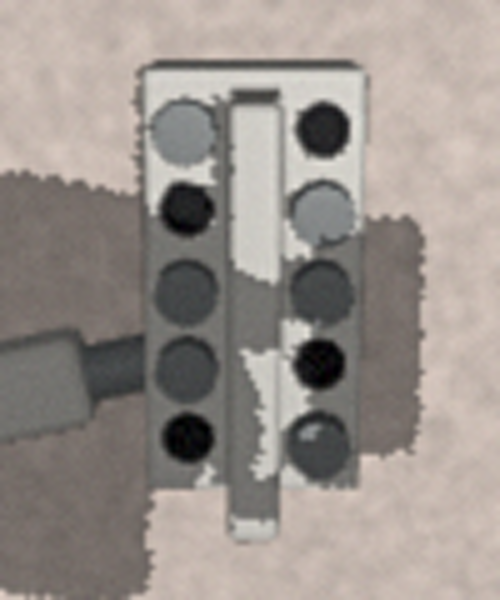

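The crop shows the rack square to the tool, with the bar at columns 311–321. The pipette only comes near one side, low down.

```bash
python3 -c "
from h import *
go(.502,-.2867,.080,1.171)"
```

```text
shift [ -0.46   3.47 171.08] twist 0.09 at [ 0.499  -0.2849  0.2511] [-3.1409e+00 -2.0000e-04  1.1725e+00] t 3.55 F [ 0.29 -0.66  0.64] w 0.0938
```

Call:
{"fn": "carry_out", "kwargs": {"increments": [[100,[-0.5,3.5,35],0],[100,[0,0,35],0],[100,[0,0,35],0],[100,[0,0,30],0],[100,[0,0,20],0],[100,[0,0,16],0],[100,[0,0,0],0],[100,[0,0,0],0]]}}

```text
time: 4.35
tool_pos: [0.5021, -0.2868, 0.0806]
ee_rot: [-3.141, -0.0, 1.171]
wrist_force: [1.2, -1.5, -0.8]
width: 0.0574
finger_force: 0.0
```

Call:
{"fn": "carry_out", "kwargs": {"increments": [[200,[0,0,0],0],[255,[0,0,0],0],[255,[0,0,0],0],[255,[0,0,0],0],[255,[0,0,0],0]]}}

```text
time: 4.85
tool_pos: [0.5022, -0.2869, 0.0808]
ee_rot: [3.141, 0.0, 1.17]
wrist_force: [0.6, 0.8, -0.0]
width: 0.0206
finger_force: 0.0
```

```bash
python3 - <<'E'
from h import *
go(.502,-.2867,.080,1.171)
E
```

```text
shift [ 0.09 -0.29  0.78] twist -0.05 at [ 0.5022 -0.2869  0.0808] [3.1411 0.     1.1701] t 4.85 F [ 0.61  0.81 -0.05] w 0.0206
```

Call:
{"fn": "carry_out", "kwargs": {"increments": [[255,[0,0,0],0],[255,[0,0,0],0],[255,[0,0,0],0],[255,[0,0,0],0]]}}

```text
time: 5.25
tool_pos: [0.5018, -0.2867, 0.0803]
ee_rot: [-3.141, -0.0, 1.17]
wrist_force: [-0.9, 1.2, 0.6]
width: 0.0115
finger_force: 30.0
```

Call:
{"fn": "carry_out", "kwargs": {"increments": [[255,[0,0,-5],0],[255,[0,0,-15],0],[255,[0,0,-30],0],[255,[0,0,-40],0],[255,[0,0,-40],0],[255,[0,0,-20],0],[255,[0,0,0],0]]}}

```text
time: 5.95
tool_pos: [0.5039, -0.2881, 0.2364]
ee_rot: [3.131, 0.002, 1.17]
wrist_force: [0.1, 0.2, -3.3]
width: 0.0121
finger_force: 30.0
```

```bash
python3 -c "
from h import *
go(.6005,.0043,.29,1.385)"
```

```text
shift [306.88 -25.17 -53.65] twist -12.32 at [ 0.5039 -0.2881  0.2364] [3.1313e+00 2.1000e-03 1.1699e+00] t 5.95 F [ 0.12  0.2  -3.34] w 0.0121
```

Call:
{"fn": "carry_out", "kwargs": {"increments": [[255,[15,0,-15],0],[255,[30,-3,-15],0],[255,[45,-4,-14],0],[255,[45,-4,-10],0],[255,[45,-4,0],0],[255,[45,-4,0],0],[255,[45,-4,0],-3],[255,[25,-2,0],-4]]}}

```text
time: 6.75
tool_pos: [0.5927, -0.0001, 0.2825]
ee_rot: [-3.137, -0.002, 1.299]
wrist_force: [0.2, -0.7, -2.8]
width: 0.0118
finger_force: 30.0
```

Call:
{"fn": "carry_out", "kwargs": {"increments": [[255,[12,0,0],-3],[255,[0,0,0],-2.3],[255,[0,0,0],0],[255,[0,0,0],0],[255,[0,0,0],0]]}}

```text
time: 7.25
tool_pos: [0.5959, 0.0065, 0.2839]
ee_rot: [-3.14, -0.0, 1.384]
wrist_force: [-0.3, -0.1, -3.3]
width: 0.012
finger_force: 30.0
```

```bash
python3 - <<'E'
from h import *
go(.6005,.0043,.29,1.385)
np.savez("w2cal.npz",**robot.get_calibration("wrist"))
im=robot.snapshot("wrist"); cv2.imwrite("pics/w2.png",im)
cv2.imwrite("pics/w2b.png",cv2.resize(im,(800,500),interpolation=cv2.INTER_CUBIC))
E
```

```text
shift [-1.31  4.89 -6.14] twist -0.07 at [0.5959 0.0065 0.2839] [-3.1402e+00 -1.0000e-04  1.3837e+00] t 7.25 F [-0.33 -0.05 -3.29] w 0.012
```

View pics/w2b.png

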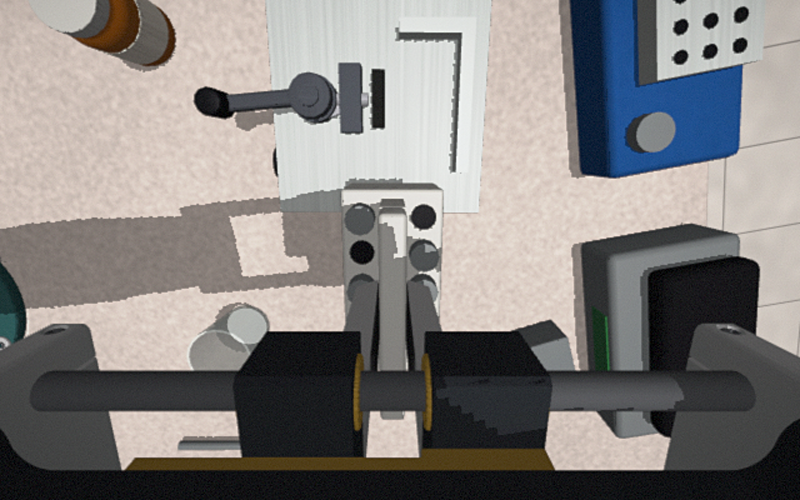

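The view shows the fence inner corner near (460,40) in the 800-wide picture and the back fence running down to (456,172). The jaw face is at column 385 (rows 68–128), the pivot at (314,97) and the knob at (211,102). The rack is held straight.

```bash
python3 - <<'E'
import cv2
im=cv2.imread("pics/w2.png")
cv2.imwrite("pics/w2c.png",cv2.resize(im[0:150,200:400],None,fx=4,fy=4,interpolation=cv2.INTER_CUBIC))
E
```

```text
(no output)
```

View pics/w2c.png

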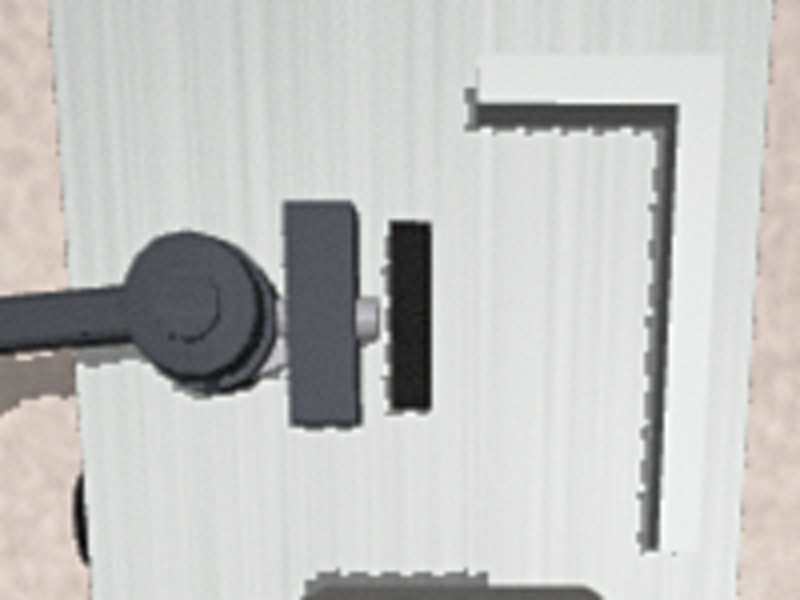

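```bash
cat >> h.py <<'E'
E
python3 - <<'E'
from h import *
c=dict(np.load("w2cal.npz"))
q=lambda P:np.array(P)/4+[200,0]
F=ray("wrist",q([(678,104),(660,551),(480,103)]),.082,c)
S=np.array([[75,55],[75,-67],[19,55]])/1e3
print("F",F.round(4),np.linalg.norm(F[0]-F[1]),np.linalg.norm(F[0]-F[2]))
# platform corners from bench-edge too: rigid fit
a=S-S.mean(0);b=F-F.mean(0);th=np.arctan2((a[:,0]*b[:,1]-a[:,1]*b[:,0]).sum(),(a*b).sum())
R=np.array([[np.cos(th),-np.sin(th)],[np.sin(th),np.cos(th)]]);t=F.mean(0)-R@S.mean(0)
print("shaker",t,th,"res",(F-(S@R.T+t)).round(4))
for n,P,z in(("jaw",[(431,222),(431,409)],.085),("hub",[(195,305)],.1)): print(n,((ray("wrist",q(P),z,c)-t)@R).round(4))
K=(ray("wrist",[(168.8,81.6)],.11,c)-t)@R;print("knob",K,"ang",np.arctan2(K[0,1],K[0,0]+.06),np.hypot(K[0,1],K[0,0]+.06))
# rack held: bar far end / block far corners
o=robot.get_obs();z=o["tool_pos"][2]-.08
B=ray("wrist",[(343.5/1.25,190/1.25),(442/1.25,190/1.25)],z+.045,c);print("rack far edge rel tcp (x,y shaker)",(B-o["tool_pos"][:2])@R, z)
E
```

```text
F [[0.69   0.1678]
 [0.6676 0.0479]
 [0.6359 0.1783]] 0.12201144406323032 0.05508879331343167
shaker [0.60647506 0.12781266] -0.18872001381289658 res [[-0.0005  0.    ]
 [ 0.     -0.0001]
 [ 0.0004  0.    ]]
jaw [[ 0.0058  0.0241]
 [ 0.0056 -0.0262]]
hub [[-0.0589  0.    ]]
knob [[-0.14306723 -0.00687441]] ang -3.0590236210621824 0.08335119570804256
rack far edge rel tcp (x,y shaker) [[-0.02581496  0.05337552]
 [ 0.02710896  0.05348516]] 0.20407892614566114
```

```bash
cat >> h.py <<'E'
t0=np.array([.6065,.1278]);th0=-.1885
R0=np.array([[np.cos(th0),-np.sin(th0)],[np.sin(th0),np.cos(th0)]])
def gos(x,y,z,psi=th0+np.pi/2):
    w=t0+R0@np.array([x,y])/1e3; go(w[0],w[1],z/1e3,psi)
    o=robot.get_obs();print("now in shaker mm",(R0.T@(o["tool_pos"][:2]-t0)*1e3).round(2),"F shaker",(R0.T@o["wrist_force"][:2]).round(2))
E
python3 -c "
from h import *
gos(41,-10,170)"
```

```text
shift [111.26  28.71 114.08] twist 0.08 at [0.596  0.0063 0.2841] [-3.1406e+00 -1.0000e-04  1.3837e+00] t 7.3 F [-0.95 -0.63 -3.12] w 0.0118
now in shaker mm [  12.44 -121.3 ] F shaker [-0.81 -0.79]
```

Call:
{"fn": "carry_out", "kwargs": {"increments": [[255,[15,4,0],0],[255,[30,7,0],0],[255,[30,8,0],0],[255,[25,7,0],0],[255,[11,2.7,15],0],[255,[0,0,30],0],[255,[0,0,30],0],[255,[0,0,20],0]]}}

```text
time: 8.1
tool_pos: [0.6435, 0.1102, 0.1851]
ee_rot: [-3.136, 0.002, 1.384]
wrist_force: [-0.3, -0.4, -3.9]
width: 0.0118
finger_force: 30.0
```

Call:
{"fn": "carry_out", "kwargs": {"increments": [[255,[0,0,10],0],[255,[0,0,5],0],[255,[0,0,0],0],[255,[0,0,0],0]]}}

```text
time: 8.5
tool_pos: [0.6457, 0.1102, 0.1761]
ee_rot: [3.139, -0.001, 1.384]
wrist_force: [-0.0, 0.2, -3.0]
width: 0.0118
finger_force: 30.0
```

```bash
python3 -c "
from h import *
gos(41,-10,142)"
```

```text
shift [-2.000e-02 -8.100e-01  3.406e+01] twist 0.12 at [0.6457 0.1102 0.1761] [ 3.1390e+00 -8.0000e-04  1.3844e+00] t 8.5 F [-0.05  0.16 -2.97] w 0.0118
now in shaker mm [41.81 -9.98] F shaker [-0.08  0.15]
```

Call:
{"fn": "carry_out", "kwargs": {"increments": [[255,[0,-0.8,12],0],[255,[0,0,10],0],[255,[0,0,5],0],[255,[0,0,2],0],[255,[0,0,0],0],[255,[0,0,0],0]]}}

```text
time: 9.1
tool_pos: [0.6444, 0.1104, 0.1457]
ee_rot: [3.141, -0.0, 1.385]
wrist_force: [0.4, -0.4, -2.8]
width: 0.0117
finger_force: 30.0
```

Call:
{"fn": "carry_out", "kwargs": {"increments": [[255,[0,0,1.5],0],[255,[0,0,1],0],[255,[0,0,0],0],[255,[0,0,0],0]]}}

```text
time: 9.5
tool_pos: [0.6442, 0.1104, 0.143]
ee_rot: [3.141, -0.0, 1.385]
wrist_force: [0.6, 0.4, -3.9]
width: 0.0118
finger_force: 30.0
```

Call:
{"fn": "carry_out", "kwargs": {"increments": [[255,[0,0,1],0],[255,[0,0,0],0],[255,[0,0,0],0]]}}

```text
time: 9.8
tool_pos: [0.6441, 0.1103, 0.1419]
ee_rot: [-3.141, -0.0, 1.385]
wrist_force: [0.6, -1.0, -2.7]
width: 0.0116
finger_force: 30.0
```

Call:
{"fn": "carry_out", "kwargs": {"increments": [[255,[0,0,0.8],0],[255,[0,0,0.4],0],[255,[0,0,0],0],[255,[0,0,0],0]]}}

```text
time: 10.2
tool_pos: [0.6442, 0.1104, 0.1408]
ee_rot: [-3.142, -0.0, 1.385]
wrist_force: [-0.1, 1.2, -3.0]
width: 0.0119
finger_force: 30.0
```

Call:
{"fn": "carry_out", "kwargs": {"increments": [[255,[0,0,0.6],0],[255,[0,0,0],0],[255,[0,0,0],0]]}}

```text
time: 10.5
tool_pos: [0.6443, 0.1104, 0.1403]
ee_rot: [3.141, -0.0, 1.385]
wrist_force: [-0.3, 1.2, -2.8]
width: 0.0116
finger_force: 30.0
```

Call:
{"fn": "carry_out", "kwargs": {"increments": [[255,[0,0,0.5],0],[255,[0,0,0],0],[255,[0,0,0],0]]}}

```text
time: 10.8
tool_pos: [0.6443, 0.1105, 0.1402]
ee_rot: [3.141, -0.0, 1.385]
wrist_force: [-1.1, 0.7, -0.8]
width: 0.0116
finger_force: 30.0
```

Call:
{"fn": "carry_out", "kwargs": {"increments": [[255,[0,0,0.5],0],[255,[0,0,0],0],[255,[0,0,0],0]]}}

```text
time: 11.1
tool_pos: [0.6443, 0.1105, 0.1402]
ee_rot: [3.141, -0.001, 1.385]
wrist_force: [-1.9, 1.4, 3.1]
width: 0.0116
finger_force: 30.0
```

Call:
{"fn": "carry_out", "kwargs": {"increments": [[255,[1.5,0,-0.3],0],[255,[2,0,0],0],[255,[2,0,0],0],[255,[1,0,0],0],[255,[0.5,0,0],0],[255,[0,0,0],0],[255,[0,0,0],0]]}}

```text
time: 11.8
tool_pos: [0.6464, 0.1169, 0.1402]
ee_rot: [3.139, -0.0, 1.384]
wrist_force: [1.4, -3.3, 4.0]
width: 0.0116
finger_force: 30.0
```

```bash
python3 -c "
from h import *
gos(47,0,140)"
```

```text
shift [3.18 5.74 0.21] twist 0.12 at [0.6464 0.1169 0.1402] [ 3.1389e+00 -1.0000e-04  1.3844e+00] t 11.8 F [ 1.35 -3.34  4.01] w 0.0116
now in shaker mm [41.27 -3.19] F shaker [ 1.96 -3.03]
```

Call:
{"fn": "carry_out", "kwargs": {"increments": [[255,[0.5,0,-0.4],0],[255,[0.5,0,0],0],[255,[0.5,0,0],0],[255,[0.3,0,0],0],[255,[0,0,0],0],[255,[0,0,0],0]]}}

```text
time: 12.4
tool_pos: [0.6458, 0.1188, 0.1401]
ee_rot: [3.141, 0.0, 1.384]
wrist_force: [0.6, -4.4, 5.3]
width: 0.0119
finger_force: 30.0
```

Call:
{"fn": "carry_out", "kwargs": {"increments": [[255,[0.4,0,0],0],[255,[0.4,0,0],0],[255,[0,0,0],0],[255,[0,0,0],0]]}}

```text
time: 12.8
tool_pos: [0.6458, 0.1197, 0.1402]
ee_rot: [-3.141, 0.0, 1.385]
wrist_force: [0.1, -4.8, 4.8]
width: 0.012
finger_force: 30.0
```

```bash
python3 -c "
from h import *
gos(47,0,140)"
```

```text
shift [0.56 6.93 0.17] twist 0.13 at [0.6458 0.1197 0.1402] [-3.1413e+00  2.0000e-04  1.3845e+00] t 12.8 F [ 0.08 -4.77  4.84] w 0.012
now in shaker mm [40.07 -0.57] F shaker [ 0.97 -4.67]
```

Call:
{"fn": "carry_out", "kwargs": {"increments": [[255,[0,0,-0.4],0],[255,[0.4,0,0],0],[255,[0,0,0],0],[255,[0,0,0],0]]}}

```text
time: 13.2
tool_pos: [0.6457, 0.1203, 0.1402]
ee_rot: [-3.141, 0.0, 1.385]
wrist_force: [-0.5, -4.5, 4.9]
width: 0.0119
finger_force: 30.0
```

Call:
{"fn": "carry_out", "kwargs": {"increments": [[255,[0.4,0,0],0],[255,[0,0,0],0],[255,[0,0,0],0]]}}

```text
time: 13.5
tool_pos: [0.6458, 0.1206, 0.1402]
ee_rot: [-3.141, 0.0, 1.385]
wrist_force: [-0.9, -4.1, 6.0]
width: 0.0119
finger_force: 30.0
```

Call:
{"fn": "carry_out", "kwargs": {"increments": [[255,[0.4,0,0],0],[255,[0,0,0],0],[255,[0,0,0],0]]}}

```text
time: 13.8
tool_pos: [0.6459, 0.121, 0.1402]
ee_rot: [-3.141, 0.0, 1.385]
wrist_force: [-1.0, -4.1, 5.0]
width: 0.0119
finger_force: 30.0
```

Call:
{"fn": "carry_out", "kwargs": {"increments": [[255,[0.5,0,-0.5],0],[255,[0,0,0],0],[255,[0,0,0],0]]}}

```text
time: 14.1
tool_pos: [0.646, 0.1218, 0.1402]
ee_rot: [-3.14, -0.0, 1.385]
wrist_force: [-0.6, -2.6, 2.4]
width: 0.0118
finger_force: 30.0
```

Call:
{"fn": "carry_out", "kwargs": {"increments": [[255,[0.5,0,0],0],[255,[0,0,0],0],[255,[0,0,0],0]]}}

```text
time: 14.4
tool_pos: [0.646, 0.1218, 0.1403]
ee_rot: [-3.14, 0.0, 1.385]
wrist_force: [-0.6, -4.1, 1.6]
width: 0.0117
finger_force: 30.0
```

Call:
{"fn": "carry_out", "kwargs": {"increments": [[255,[0.5,0,0],0],[255,[0,0,0],0],[255,[0,0,0],0]]}}

```text
time: 14.7
tool_pos: [0.646, 0.1219, 0.1403]
ee_rot: [-3.14, 0.001, 1.384]
wrist_force: [-2.0, -5.4, 0.8]
width: 0.0118
finger_force: 30.0
```

```bash
python3 -c "
from h import *
gos(47,0,140)"
```

```text
shift [-1.66  7.05  0.31] twist 0.11 at [0.646  0.1219 0.1403] [-3.1404e+00  1.2000e-03  1.3843e+00] t 14.7 F [-2.01 -5.39  0.76] w 0.0118
now in shaker mm [39.95  1.64] F shaker [-0.97 -5.67]
```

Call:
{"fn": "carry_out", "kwargs": {"increments": [[255,[0,1,0],0],[255,[0,1.2,0],0],[255,[0,1.2,0],0],[255,[0,1,0],0],[255,[0,0.5,0],0],[255,[0,0,0],0],[255,[0,0,0],0]]}}

```text
time: 15.4
tool_pos: [0.6481, 0.1214, 0.1407]
ee_rot: [-3.134, 0.002, 1.385]
wrist_force: [-8.3, -5.4, 5.9]
width: 0.012
finger_force: 30.0
```

```bash
python3 -c "
from h import *
gos(47,0,140)"
```

```text
shift [-1.49  4.9   0.7 ] twist 0.18 at [0.6481 0.1214 0.1407] [-3.1339e+00  2.1000e-03  1.3854e+00] t 15.4 F [-8.3  -5.43  5.85] w 0.012
now in shaker mm [42.1   1.47] F shaker [-7.14 -6.89]
```

Call:
{"fn": "carry_out", "kwargs": {"increments": [[255,[-0.5,0,-0.6],0],[255,[0,0,0],0],[255,[0,0.5,0],0],[255,[0,0.5,0],0],[255,[0,0,0],0],[255,[0,0,0],0]]}}

```text
time: 16.0
tool_pos: [0.6496, 0.121, 0.1406]
ee_rot: [-3.135, 0.001, 1.385]
wrist_force: [-6.6, -4.0, 3.9]
width: 0.0117
finger_force: 30.0
```

```bash
python3 -c "
from h import *
gos(47,0,140)"
```

```text
shift [-1.45  3.4   0.59] twist 0.18 at [0.6496 0.121  0.1406] [-3.1348e+00  1.3000e-03  1.3854e+00] t 16.0 F [-6.59 -4.04  3.92] w 0.0117
now in shaker mm [43.6   1.43] F shaker [-5.71 -5.21]
```

Sliding on friction. I'll continue in small steps.

Call:
{"fn": "carry_out", "kwargs": {"increments": [[255,[-0.3,0,-0.4],0],[255,[0,0.6,0],0],[255,[0,0.6,0],0],[255,[0,0,0],0],[255,[0,0,0],0]]}}

```text
time: 16.5
tool_pos: [0.6509, 0.1208, 0.1406]
ee_rot: [-3.135, 0.001, 1.386]
wrist_force: [-5.7, -2.7, 2.5]
width: 0.012
finger_force: 30.0
```

Call:
{"fn": "carry_out", "kwargs": {"increments": [[255,[0,0.5,0],0],[255,[0,0.5,0],0],[255,[0,0,0],0],[255,[0,0,0],0]]}}

```text
time: 16.9
tool_pos: [0.6517, 0.1206, 0.1406]
ee_rot: [-3.135, 0.001, 1.386]
wrist_force: [-5.6, -4.0, 2.3]
width: 0.0115
finger_force: 30.0
```

```bash
python3 -c "
from h import *
gos(47,0,140)"
```

```text
shift [-1.42  1.23  0.57] twist 0.19 at [0.6517 0.1206 0.1406] [-3.1345e+00  8.0000e-04  1.3856e+00] t 16.9 F [-5.56 -3.95  2.25] w 0.0115
now in shaker mm [45.77  1.41] F shaker [-4.72 -4.93]
```

Call:
{"fn": "carry_out", "kwargs": {"increments": [[255,[0,0.5,-0.2],0],[255,[0,0,0],0],[255,[0,0,0],0]]}}

```text
time: 17.2
tool_pos: [0.652, 0.1206, 0.1406]
ee_rot: [-3.134, 0.001, 1.385]
wrist_force: [-5.7, -3.4, 0.7]
width: 0.0121
finger_force: 30.0
```

Call:
{"fn": "carry_out", "kwargs": {"increments": [[255,[0,0.5,0],0],[255,[0,0,0],0],[255,[0,0,0],0]]}}

```text
time: 17.5
tool_pos: [0.6522, 0.1206, 0.1407]
ee_rot: [-3.133, 0.001, 1.385]
wrist_force: [-6.6, -2.6, 3.5]
width: 0.0119
finger_force: 30.0
```

Call:
{"fn": "carry_out", "kwargs": {"increments": [[255,[0,0.5,0],0],[255,[0,0,0],0],[255,[0,0,0],0]]}}

```text
time: 17.8
tool_pos: [0.6523, 0.1206, 0.1407]
ee_rot: [-3.132, 0.001, 1.386]
wrist_force: [-7.7, -2.7, 4.7]
width: 0.012
finger_force: 30.0
```

Call:
{"fn": "carry_out", "kwargs": {"increments": [[255,[0,0.5,0],0],[255,[0,0,0],0],[255,[0,0,0],0]]}}

```text
time: 18.1
tool_pos: [0.6525, 0.1206, 0.1407]
ee_rot: [-3.132, 0.001, 1.386]
wrist_force: [-7.9, -2.7, 4.0]
width: 0.0117
finger_force: 30.0
```

```bash
python3 -c "
from h import *
gos(47,0,140)"
```

```text
shift [-1.51  0.43  0.74] twist 0.19 at [0.6525 0.1206 0.1407] [-3.1317e+00  9.0000e-04  1.3855e+00] t 18.1 F [-7.91 -2.73  4.02] w 0.0117
now in shaker mm [46.56  1.5 ] F shaker [-7.26 -4.16]
```

Call:
{"fn": "carry_out", "kwargs": {"increments": [[255,[0.4,0.5,0],0],[255,[0,0,0],0],[255,[0,0,0],0]]}}

```text
time: 18.4
tool_pos: [0.6527, 0.1206, 0.1408]
ee_rot: [-3.131, 0.002, 1.385]
wrist_force: [-9.6, -4.1, 5.1]
width: 0.0115
finger_force: 30.0
```

Call:
{"fn": "carry_out", "kwargs": {"increments": [[255,[-0.3,-0.8,0],0],[255,[0,-0.7,0],0],[255,[0,0,0],0],[255,[0,0,0],0]]}}

```text
time: 18.8
tool_pos: [0.6523, 0.1207, 0.1407]
ee_rot: [-3.133, 0.001, 1.385]
wrist_force: [-5.9, -2.9, 2.2]
width: 0.0118
finger_force: 30.0
```

```bash
python3 -c "
from h import *
gos(47,0,140)"
```

```text
shift [-1.56  0.71  0.67] twist 0.18 at [0.6523 0.1207 0.1407] [-3.1335e+00  8.0000e-04  1.3854e+00] t 18.8 F [-5.87 -2.89  2.21] w 0.0118
now in shaker mm [46.29  1.56] F shaker [-5.23 -3.94]
```

Call:
{"fn": "carry_out", "kwargs": {"increments": [[255,[0,-0.8,0],0],[255,[0,0,0],0],[230,[0,0,0],0],[220,[0,0,0],0],[210,[0,0,0],0],[200,[0,0,0],0],[190,[0,0,0],0],[180,[0,0,0],0]]}}

```text
time: 19.6
tool_pos: [0.655, 0.1206, 0.1422]
ee_rot: [3.14, -0.001, 1.385]
wrist_force: [0.2, 0.4, 0.3]
width: 0.0269
finger_force: 0.0
```

Call:
{"fn": "carry_out", "kwargs": {"increments": [[180,[0,0,0],0],[180,[0,0,0],0],[180,[0,0,0],0]]}}

```text
time: 19.9
tool_pos: [0.6546, 0.1202, 0.1421]
ee_rot: [3.141, -0.0, 1.385]
wrist_force: [-0.2, -0.7, -0.3]
width: 0.0275
finger_force: 0.0
```

```bash
python3 -c "
from h import *
gos(47,0,140)"
```

```text
shift [-1.59 -1.7   2.1 ] twist 0.13 at [0.6546 0.1202 0.1421] [ 3.1413e+00 -3.0000e-04  1.3845e+00] t 19.9 F [-0.22 -0.71 -0.26] w 0.0275
now in shaker mm [48.69  1.59] F shaker [-0.08 -0.73]
```

Call:
{"fn": "carry_out", "kwargs": {"increments": [[180,[0,0,-10],0],[180,[0,0,-25],0],[180,[0,0,-35],0],[220,[0,0,-25],0],[255,[0,0,-10],0],[255,[-30,-30,0],0],[255,[-40,-20,0],0],[255,[-10,-10,0],0]]}}

```text
time: 20.7
tool_pos: [0.5788, 0.0503, 0.2466]
ee_rot: [-3.14, 0.002, 1.382]
wrist_force: [0.3, -0.5, 0.1]
width: 0.0004
finger_force: 0.0
```

Call:
{"fn": "carry_out", "kwargs": {"increments": [[255,[0,0,0],0],[255,[0,0,0],0]]}}

```text
time: 20.9
tool_pos: [0.5809, 0.0529, 0.2468]
ee_rot: [3.141, -0.001, 1.384]
wrist_force: [-0.0, 0.6, 0.5]
width: 0.0006
finger_force: 0.0
```

```bash
python3 - <<'E'
from h import *
gos(-143,25,180)
np.savez("w3cal.npz",**robot.get_calibration("wrist"))
im=robot.snapshot("wrist"); cv2.imwrite("pics/w3.png",im)
cv2.imwrite("pics/w3b.png",cv2.resize(im[0:240,160:480],None,fx=2.5,fy=2.5,interpolation=cv2.INTER_CUBIC))
E
```

```text
shift [ 103.65 -131.65   66.83] twist 0.12 at [0.5809 0.0529 0.2468] [ 3.1415e+00 -6.0000e-04  1.3844e+00] t 20.9 F [-0.04  0.62  0.52] w 0.0006
now in shaker mm [-11.13 -78.38] F shaker [-0.15  0.6 ]
```

View pics/w3b.png

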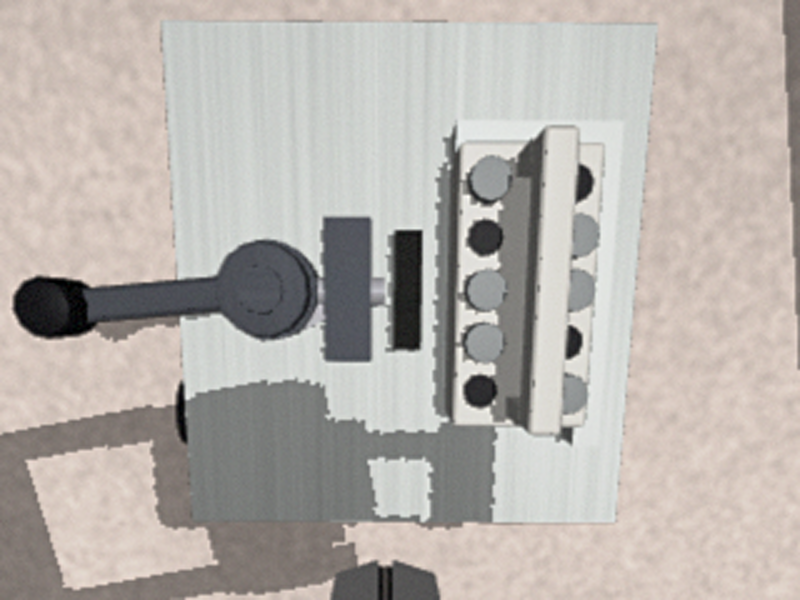

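The rack sits flat against the side fence at the top and the back fence on the right. Its block top corners are at (462,143), (605,143), (453,424) and (582,425) in the crop. Now I'll check those against home.

```bash
python3 - <<'E'
from h import *
c=dict(np.load("w3cal.npz"))
q=lambda P:np.array(P)/2.5+[160,0]
for P,z in(([(462,143),(605,143),(582,425),(453,424)],.105),([(546,127),(578,127),(561,434),(530,431)],.155)):
    print(((ray("wrist",q(P),z,c)-t0)@R0*1e3).round(1))
# fence outer corner tops visible, platform corners
print(((ray("wrist",q([(457,121),(624,121),(594,445)]),.082,c)-t0)@R0*1e3).round(1))
print(((ray("wrist",q([(162,22),(657,22),(614,522)]),.06,c)-t0)@R0*1e3).round(1))
E
```

```text
[[ 18.8  54.3]
 [ 73.4  54.4]
 [ 72.2 -54.1]
 [ 18.2 -53.8]]
[[ 40.6  49.3]
 [ 50.8  49.4]
 [ 51.5 -49.4]
 [ 40.6 -48.3]]
[[ 18.8  67. ]
 [ 86.8  67.1]
 [ 84.4 -66.9]]
[[-104.6  109.6]
 [ 104.1  110.1]
 [ 103.5 -109.7]]
```

Call:
{"fn": "carry_out", "kwargs": {"increments": [[255,[12,-15,0],0],[255,[26,-33,0],0],[255,[30,-38,0],0],[255,[24,-31,10],0],[255,[12,-15,30],0],[255,[0,0,30],0],[255,[0,0,30],0],[255,[0,0,20],0]]}}

```text
time: 21.75
tool_pos: [0.4681, 0.181, 0.1244]
ee_rot: [-3.138, 0.001, 1.387]
wrist_force: [-0.4, 0.4, -0.1]
width: 0.0004
finger_force: 0.0
```

Call:
{"fn": "carry_out", "kwargs": {"increments": [[255,[0,0,15],0],[255,[0,0,10],0],[255,[0,0,0],0],[255,[0,0,0],0]]}}

```text
time: 22.15
tool_pos: [0.4704, 0.18, 0.1025]
ee_rot: [3.141, -0.001, 1.385]
wrist_force: [-0.4, 0.8, 0.6]
width: 0.0001
finger_force: 0.0
```

```bash
python3 -c "
from h import *
gos(-143,16,94)"
```

```text
shift [-9.81  0.46  8.51] twist 0.18 at [0.4704 0.18   0.1025] [ 3.1411e+00 -5.0000e-04  1.3854e+00] t 22.15 F [-0.44  0.81  0.62] w 0.0001
now in shaker mm [-143.49   25.81] F shaker [-0.58  0.72]
```

```bash
cat >> h.py <<'E'
def lev(a,s=20,r=83,z=94):
    "a: degrees on from the start; shift to the pose pushing the knob there"
    e=np.radians(a)+.083; l=np.array([-np.cos(e),-np.sin(e)]); n=np.array([-l[1],l[0]])  # n: turning direction
    p=np.array([-60,0])+r*l-s*n; gos(p[0],p[1],z,th0+np.pi/2+e)
    o=robot.get_obs(); q=R0.T@(o["tool_pos"][:2]-t0)*1e3-[-60,0]
    psi=o["ee_rot"][2]-th0-np.pi/2; l=np.array([-np.cos(psi),-np.sin(psi)]);n=np.array([-l[1],l[0]])
    print("tool angle on",np.degrees(psi-.083).round(2),"r",(q@l).round(1),"s",-(q@n).round(1),"Fpush",(-(R0.T@o["wrist_force"][:2])@n).round(2))
E
python3 -c "
from h import *
lev(0,23)"
```

```text
shift [-9.77 -1.16  8.51] twist -4.58 at [0.4704 0.18   0.1025] [ 3.1411e+00 -5.0000e-04  1.3854e+00] t 22.15 F [-0.44  0.81  0.62] w 0.0001
now in shaker mm [-143.49   25.81] F shaker [-0.58  0.72]
tool angle on -4.58 r 83.4 s 26.1 Fpush 0.72
```

Call:
{"fn": "carry_out", "kwargs": {"increments": [[255,[-5,-0.6,5],-2.3],[255,[-5,-0.6,3.5],-2.3],[255,[0,0,0],0],[255,[0,0,0],0]]}}

```text
time: 22.55
tool_pos: [0.4681, 0.17, 0.0946]
ee_rot: [3.14, -0.001, 1.464]
wrist_force: [0.6, -0.5, -0.5]
width: 0.0004
finger_force: 0.0
```

Call:
{"fn": "carry_out", "kwargs": {"increments": [[255,[-2,0,0],0],[255,[-1,0,0],0],[255,[0,0,0],0]]}}

```text
time: 22.85
tool_pos: [0.4673, 0.1667, 0.0938]
ee_rot: [3.141, -0.0, 1.465]
wrist_force: [0.1, 0.3, 0.6]
width: 0.0005
finger_force: 0.1
```

```bash
python3 -c "
from h import *
lev(5,20)"
```

```text
shift [-6.42 -1.73 -0.19] twist -5.04 at [0.4673 0.1667 0.0938] [ 3.1410e+00 -3.0000e-04  1.4646e+00] t 22.85 F [0.15 0.29 0.6 ] w 0.0005
now in shaker mm [-143.99   12.18] F shaker [0.09 0.31]
tool angle on -0.04 r 82.7 s 19.0 Fpush 0.3
```

Call:
{"fn": "carry_out", "kwargs": {"increments": [[255,[-3,-0.7,0],-2.5],[255,[-3.6,-0.8,0],-2.5],[255,[-3.6,-0.8,0],-2.5],[255,[-3.6,-0.8,0],-2.5],[255,[0,0,0],0],[255,[0,0,0],0]]}}

```text
time: 23.45
tool_pos: [0.4638, 0.1533, 0.0937]
ee_rot: [3.141, -0.001, 1.638]
wrist_force: [0.3, 0.5, 0.2]
width: 0.0003
finger_force: 0.5
```

```bash
python3 -c "
from h import *
lev(20,20)"
```

```text
shift [-14.76  -2.62  -0.28] twist -10.08 at [0.4638 0.1533 0.0937] [ 3.1408e+00 -6.0000e-04  1.6384e+00] t 23.45 F [0.27 0.53 0.2 ] w 0.0003
now in shaker mm [-144.95   -1.65] F shaker [0.17 0.57]
tool angle on 9.92 r 82.6 s 19.9 Fpush 0.51
```

Call:
{"fn": "carry_out", "kwargs": {"increments": [[255,[-3.6,-0.8,0],-2.5],[255,[-3.6,-0.8,0],-2.5],[255,[-3.6,-0.8,0],-2.5],[255,[-3.6,-0.8,0],-2.5],[255,[0,0,0],0],[255,[0,0,0],0]]}}

```text
time: 24.05
tool_pos: [0.4626, 0.1389, 0.0938]
ee_rot: [3.14, -0.001, 1.813]
wrist_force: [0.4, 2.6, 0.9]
width: 0.0007
finger_force: 1.2
```

Call:
{"fn": "carry_out", "kwargs": {"increments": [[255,[-3.6,-0.8,0],-2.5],[255,[-3.6,-0.8,0],-2.5],[255,[-3.6,-0.8,0],-2.5],[255,[-3.6,-0.8,0],-2.5],[255,[0,0,0],0],[255,[0,0,0],0]]}}

```text
time: 24.65
tool_pos: [0.4637, 0.1243, 0.0937]
ee_rot: [3.141, -0.001, 1.987]
wrist_force: [0.6, 3.8, 1.2]
width: 0.0004
finger_force: 1.6
```

```bash
python3 -c "
from h import *
lev(40,19)"
```

```text
shift [-16.28  -2.36  -0.35] twist -10.09 at [0.4637 0.1243 0.0937] [ 3.1409e+00 -8.0000e-04  1.9873e+00] t 24.65 F [0.56 3.81 1.17] w 0.0004
now in shaker mm [-139.64  -30.21] F shaker [-0.16  3.84]
tool angle on 29.91 r 82.7 s 20.4 Fpush 3.25
```

Call:
{"fn": "carry_out", "kwargs": {"increments": [[255,[-4,-0.8,0],-2.5],[255,[-4,-0.8,0],-2.5],[255,[-3.6,-0.8,0],-2.5],[255,[-3.6,-0.8,0],-2.5],[255,[0,0,0],0],[255,[0,0,0],0]]}}

```text
time: 25.25
tool_pos: [0.4674, 0.1092, 0.0934]
ee_rot: [-3.141, -0.001, 2.162]
wrist_force: [-0.4, 4.5, 1.5]
width: 0.0002
finger_force: 1.7
```

Call:
{"fn": "carry_out", "kwargs": {"increments": [[255,[-3.6,-0.8,0],-2.5],[255,[-3.6,-0.8,0],-2.5],[255,[-3.6,-0.8,0],-2.5],[255,[0,0,0],0],[255,[0,0,0],0]]}}

```text
time: 25.75
tool_pos: [0.4718, 0.0989, 0.0933]
ee_rot: [-3.141, -0.001, 2.293]
wrist_force: [-1.6, 3.3, 2.1]
width: 0.0009
finger_force: 1.8
```

```bash
python3 -c "
from h import *
lev(50,20)"
```

```text
shift [-3.71 -0.42 -0.69] twist -2.6 at [0.4718 0.0989 0.0933] [-3.1410e+00 -8.0000e-04  2.2926e+00] t 25.75 F [-1.59  3.34  2.12] w 0.0009
now in shaker mm [-126.91  -53.63] F shaker [-2.19  2.99]
tool angle on 47.4 r 83.4 s 19.9 Fpush 3.56
```

Call:
{"fn": "carry_out", "kwargs": {"increments": [[255,[-3.6,-0.8,0],-2.5],[255,[-3.6,-0.8,0],-2.5],[255,[0,0,0],0],[255,[0,0,0],0]]}}

```text
time: 26.15
tool_pos: [0.4756, 0.0924, 0.0933]
ee_rot: [-3.141, -0.001, 2.38]
wrist_force: [-1.2, 3.6, 0.9]
width: 0.0003
finger_force: 1.8
```

Call:
{"fn": "carry_out", "kwargs": {"increments": [[255,[-3.6,-0.8,0],-2.5],[255,[0,0,0],0],[255,[0,0,0],0]]}}

```text
time: 26.45
tool_pos: [0.4777, 0.0893, 0.0933]
ee_rot: [-3.141, -0.0, 2.423]
wrist_force: [-2.2, 4.5, 1.6]
width: 0.0009
finger_force: 1.8
```

```bash
python3 -c "
from h import *
lev(60,20)"
```

```text
shift [-7.3  -1.04 -0.69] twist -5.1 at [0.4777 0.0893 0.0933] [-3.1412e+00 -4.0000e-04  2.4234e+00] t 26.45 F [-2.23  4.51  1.62] w 0.0009
now in shaker mm [-119.26  -61.96] F shaker [-3.03  4.01]
tool angle on 54.9 r 83.4 s 19.8 Fpush 4.64
```

Call:
{"fn": "carry_out", "kwargs": {"increments": [[255,[-3.6,-0.8,0],-2.5],[255,[0,0,0],0],[255,[0,0,0],0]]}}

```text
time: 26.75
tool_pos: [0.48, 0.0863, 0.0933]
ee_rot: [-3.141, -0.0, 2.467]
wrist_force: [-1.5, 4.2, 1.2]
width: 0.0007
finger_force: 1.7
```

Call:
{"fn": "carry_out", "kwargs": {"increments": [[255,[-3.6,-0.8,0],-2.5],[255,[0,0,0],0],[255,[0,0,0],0]]}}

```text
time: 27.05
tool_pos: [0.4823, 0.0834, 0.0933]
ee_rot: [-3.141, -0.0, 2.511]
wrist_force: [-2.0, 3.3, -0.3]
width: 0.0004
finger_force: 1.6
```

Call:
{"fn": "carry_out", "kwargs": {"increments": [[255,[-3.6,-0.8,0],-2.5],[255,[0,0,0],0],[255,[0,0,0],0]]}}

```text
time: 27.35
tool_pos: [0.4848, 0.0806, 0.0933]
ee_rot: [-3.141, -0.0, 2.554]
wrist_force: [-2.1, 3.0, -0.1]
width: 0.0002
finger_force: 1.4
```

Call:
{"fn": "carry_out", "kwargs": {"increments": [[255,[-3.6,-0.8,0],-2.5],[255,[0,0,0],0],[255,[0,0,0],0]]}}

```text
time: 27.65
tool_pos: [0.4874, 0.0778, 0.0933]
ee_rot: [-3.141, -0.0, 2.598]
wrist_force: [-1.1, 2.8, -0.6]
width: 0.0005
finger_force: 1.2
```

```bash
python3 -c "
from h import *
lev(70,20)"
```

```text
shift [-7.31 -0.95 -0.66] twist -5.11 at [0.4874 0.0778 0.0933] [-3.1412e+00 -1.0000e-04  2.5979e+00] t 27.65 F [-1.08  2.79 -0.65] w 0.0005
now in shaker mm [-107.65  -71.39] F shaker [-1.58  2.54]
tool angle on 64.89 r 83.5 s 19.8 Fpush 2.36
```

Call:
{"fn": "carry_out", "kwargs": {"increments": [[255,[-3.6,-0.8,0],-2.5],[255,[0,0,0],0],[255,[0,0,0],0]]}}

```text
time: 27.95
tool_pos: [0.4901, 0.0753, 0.0934]
ee_rot: [-3.141, 0.0, 2.641]
wrist_force: [-0.8, 2.1, -1.1]
width: 0.0005
finger_force: 1.0
```

Call:
{"fn": "carry_out", "kwargs": {"increments": [[255,[-3.6,-0.8,0],-2.5],[255,[0,0,0],0],[255,[0,0,0],0]]}}

```text
time: 28.25
tool_pos: [0.4929, 0.0728, 0.0934]
ee_rot: [-3.141, 0.0, 2.685]
wrist_force: [-0.9, 0.7, -1.4]
width: 0.0002
finger_force: 0.8
```

Call:
{"fn": "carry_out", "kwargs": {"increments": [[255,[-3.6,-0.8,0],-2.5],[255,[0,0,0],0],[255,[0,0,0],0]]}}

```text
time: 28.55
tool_pos: [0.4958, 0.0704, 0.0935]
ee_rot: [-3.141, 0.0, 2.729]
wrist_force: [0.8, 1.1, -0.5]
width: 0.0007
finger_force: 0.5
```

Call:
{"fn": "carry_out", "kwargs": {"increments": [[255,[-2.2,-0.5,0],-1.5],[255,[0,0,0],0],[255,[0,0,0],0]]}}

```text
time: 28.85
tool_pos: [0.4978, 0.0691, 0.0935]
ee_rot: [-3.141, 0.0, 2.756]
wrist_force: [-0.2, -0.2, -0.9]
width: 0.0004
finger_force: 0.3
```

Call:
{"fn": "carry_out", "kwargs": {"increments": [[255,[-2.2,-0.5,0],-1.5],[255,[0,0,0],0],[255,[0,0,0],0]]}}

```text
time: 29.15
tool_pos: [0.4998, 0.0679, 0.0936]
ee_rot: [3.141, 0.001, 2.782]
wrist_force: [-0.4, -0.1, -0.1]
width: 0.0008
finger_force: 0.1
```

Call:
{"fn": "carry_out", "kwargs": {"increments": [[255,[-1.5,-0.3,0],-1],[255,[0,0,0],0],[255,[0,0,0],0]]}}

```text
time: 29.45
tool_pos: [0.5011, 0.0672, 0.0936]
ee_rot: [3.141, 0.001, 2.8]
wrist_force: [0.2, -0.2, 0.2]
width: 0.0007
finger_force: 0.0
```

```bash
python3 - <<'E'
from h import *
lev(80,20)
np.savez("w4cal.npz",**robot.get_calibration("wrist"))
im=robot.snapshot("wrist"); cv2.imwrite("pics/w4.png",cv2.resize(im,None,fx=1.25,fy=1.25))
E
```

```text
shift [-4.83 -0.8  -0.36] twist -3.53 at [0.5011 0.0672 0.0936] [3.1414e+00 7.0000e-04 2.8000e+00] t 29.45 F [ 0.22 -0.17  0.21] w 0.0007
now in shaker mm [-92.16 -79.29] F shaker [ 0.25 -0.12]
tool angle on 76.47 r 83.3 s 19.7 Fpush -0.26
```

View pics/w4.png

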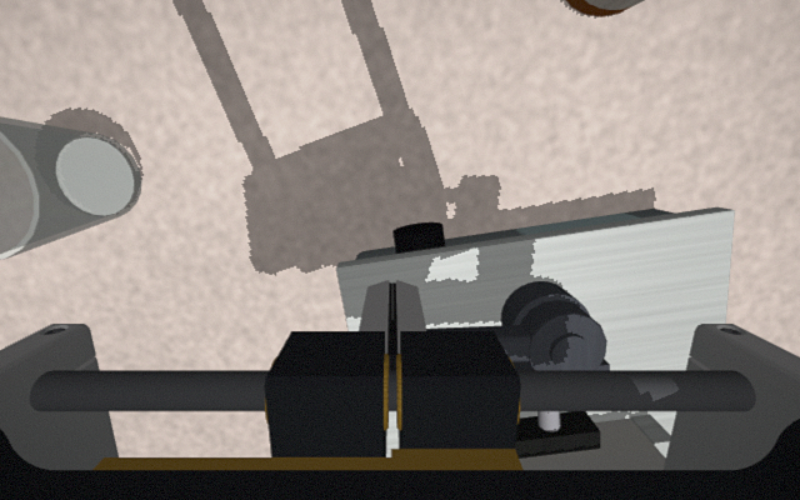

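Push force has dropped to zero. The fingers and arm hide the lever in this view, so only the hub at (568,335) and the jaw at (555,440) show. I'll back off and check from above.

Call:
{"fn": "carry_out", "kwargs": {"increments": [[255,[8,0,0],0],[255,[15,0,0],0],[255,[10,0,-20],0],[255,[0,0,-40],0],[255,[0,0,-45],0],[255,[0,0,-40],0],[255,[0,0,-10],0],[255,[0,0,0],0]]}}

```text
time: 30.3
tool_pos: [0.47, 0.0786, 0.2506]
ee_rot: [3.14, 0.004, 2.8]
wrist_force: [0.7, 0.5, -0.6]
width: 0.0005
finger_force: 0.0
```

```bash
python3 -c "
from h import *
gos(-11,-95,250)"
```

```text
shift [-115.8    -3.54    0.56] twist 81.26 at [0.47   0.0786 0.2506] [3.1398 0.0044 2.8005] t 30.3 F [ 0.66  0.49 -0.64] w 0.0005
now in shaker mm [-124.91  -73.9 ] F shaker [0.56 0.6 ]
```

Call:
{"fn": "carry_out", "kwargs": {"increments": [[255,[-20,0,0],0],[255,[-40,-1,0],0],[255,[-40,-1,0],0],[255,[-16,-1,0],0],[255,[0,0,0],8.1],[255,[0,0,0],8.1],[255,[0,0,0],8.1],[255,[0,0,0],8.1]]}}

```text
time: 31.1
tool_pos: [0.5766, 0.0368, 0.2448]
ee_rot: [-3.137, -0.004, 2.229]
wrist_force: [-0.4, 0.2, 0.1]
width: 0.0007
finger_force: 0.0
```

Call:
{"fn": "carry_out", "kwargs": {"increments": [[255,[0,0,0],8.1],[255,[0,0,0],8.1],[255,[0,0,0],8.1],[255,[0,0,0],8.1],[255,[0,0,0],8.1],[255,[0,0,0],8.1],[255,[0,0,0],0],[255,[0,0,0],0]]}}

```text
time: 31.9
tool_pos: [0.577, 0.0368, 0.2462]
ee_rot: [-3.138, 0.0, 1.389]
wrist_force: [0.2, 0.2, 0.7]
width: 0.0004
finger_force: 0.0
```

```bash
python3 - <<'E'
from h import *
gos(-11,-95,250)
np.savez("w5cal.npz",**robot.get_calibration("wrist"))
im=robot.snapshot("wrist"); cv2.imwrite("pics/w5.png",im)
cv2.imwrite("pics/w5b.png",cv2.resize(im[0:240,160:480],None,fx=2.5,fy=2.5,interpolation=cv2.INTER_CUBIC))
E
```

```text
shift [-0.07  0.89 -3.77] twist 0.41 at [0.577  0.0368 0.2462] [-3.1378e+00  5.0000e-04  1.3894e+00] t 31.9 F [0.17 0.22 0.73] w 0.0004
now in shaker mm [-11.89 -94.94] F shaker [0.13 0.25]
```

View pics/w5b.png

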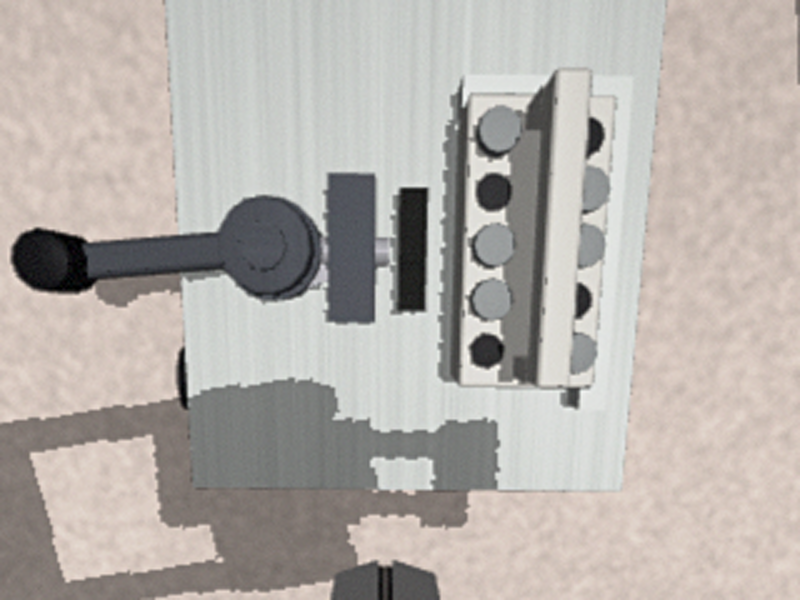

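The lever has sprung back to its start, with the knob at (50,260) and the jaw still open. So the push stopped right at centre without passing it. The rack is unmoved. I'll repeat and go about 3° further, which is still short of the stop.

Call:
{"fn": "carry_out", "kwargs": {"increments": [[255,[15,-15,0],0],[255,[33,-33,0],0],[255,[35,-38,0],0],[255,[27,-31,10],0],[255,[10,-14,30],0],[255,[0,0,30],-2],[255,[0,0,30],-2],[255,[0,0,20],0]]}}

```text
time: 32.75
tool_pos: [0.4705, 0.1773, 0.1256]
ee_rot: [-3.138, 0.001, 1.46]
wrist_force: [-0.3, 0.2, 0.3]
width: 0.0005
finger_force: 0.0
```

Call:
{"fn": "carry_out", "kwargs": {"increments": [[255,[0,0,15],0],[255,[0,0,10],0],[255,[0,0,0],0],[255,[0,0,0],0]]}}

```text
time: 33.15
tool_pos: [0.4725, 0.1774, 0.1039]
ee_rot: [3.141, -0.0, 1.457]
wrist_force: [0.5, -0.4, 0.4]
width: 0.0003
finger_force: 0.0
```

```bash
python3 -c "
from h import *
lev(0,20)"
```

```text
shift [-10.23  -4.22   9.91] twist -0.49 at [0.4725 0.1774 0.1039] [ 3.1410e+00 -3.0000e-04  1.4567e+00] t 33.15 F [ 0.46 -0.39  0.4 ] w 0.0003
now in shaker mm [-140.92   23.56] F shaker [ 0.52 -0.3 ]
tool angle on -0.49 r 78.9 s 29.5 Fpush -0.34
```

Call:
{"fn": "carry_out", "kwargs": {"increments": [[255,[-4,-2.2,5],-0.5],[255,[-4,-2,5],0],[255,[-2,0,0],0],[255,[-3,-0.7,0],-2.5],[255,[-3.6,-0.8,0],-2.5],[255,[-3.6,-0.8,0],-2.5],[255,[-3.6,-0.8,0],-2.5],[255,[0,0,0],0]]}}

```text
time: 33.95
tool_pos: [0.4632, 0.1541, 0.0935]
ee_rot: [-3.142, -0.001, 1.639]
wrist_force: [-0.7, 1.3, -0.1]
width: 0.0003
finger_force: 0.5
```

Call:
{"fn": "carry_out", "kwargs": {"increments": [[255,[-3.6,-0.8,0],-2.5],[255,[-3.6,-0.8,0],-2.5],[255,[-3.6,-0.8,0],-2.5],[255,[-3.6,-0.8,0],-2.5],[255,[-3.6,-0.8,0],-2.5],[255,[-3.6,-0.8,0],-2.5],[255,[-3.6,-0.8,0],-2.5],[255,[-3.6,-0.8,0],-2.5]]}}

```text
time: 34.75
tool_pos: [0.4628, 0.1258, 0.0935]
ee_rot: [-3.142, -0.003, 1.99]
wrist_force: [-2.0, 2.8, 0.6]
width: 0.0005
finger_force: 1.9
```

Call:
{"fn": "carry_out", "kwargs": {"increments": [[255,[-3.6,-0.8,0],-2.5],[255,[-3.6,-0.8,0],-2.5],[255,[-3.6,-0.8,0],-2.5],[255,[-3.6,-0.8,0],-2.5],[255,[-3.6,-0.8,0],-2.5],[255,[-3.6,-0.8,0],-2.5],[255,[0,0,0],0],[255,[0,0,0],0]]}}

```text
time: 35.55
tool_pos: [0.4695, 0.1044, 0.0935]
ee_rot: [-3.141, -0.002, 2.249]
wrist_force: [-3.7, 3.5, 1.7]
width: 0.0001
finger_force: 2.2
```

```bash
python3 -c "
from h import *
lev(70,19.8)"
```

```text
shift [-39.27  -1.02  -0.5 ] twist -25.1 at [0.4695 0.1044 0.0935] [-3.1413e+00 -1.8000e-03  2.2490e+00] t 35.55 F [-3.73  3.47  1.67] w 0.0001
now in shaker mm [-130.2   -48.68] F shaker [-4.31  2.71]
tool angle on 44.9 r 82.5 s 22.0 Fpush 5.05
```

Call:
{"fn": "carry_out", "kwargs": {"increments": [[255,[-3.8,-0.8,0],-2.5],[255,[-3.8,-0.8,0],-2.5],[255,[-3.8,-0.8,0],-2.5],[255,[-3.8,-0.8,0],-2.5],[255,[-3.8,-0.8,0],-2.5],[255,[-3.8,-0.8,0],-2.5],[255,[0,0,0],0],[255,[0,0,0],0]]}}

```text
time: 36.35
tool_pos: [0.4826, 0.0844, 0.0935]
ee_rot: [-3.141, -0.0, 2.511]
wrist_force: [-3.2, 1.7, 1.8]
width: 0.0007
finger_force: 1.7
```

Call:
{"fn": "carry_out", "kwargs": {"increments": [[255,[-3.8,-0.8,0],-2.5],[255,[-3.8,-0.8,0],-2.5],[255,[-3.8,-0.8,0],-2.5],[255,[-3.8,-0.8,0],-2.5],[255,[0,0,0],0],[255,[0,0,0],0]]}}

```text
time: 36.95
tool_pos: [0.4942, 0.0734, 0.0935]
ee_rot: [-3.142, 0.001, 2.685]
wrist_force: [-0.9, 0.2, 0.1]
width: 0.0007
finger_force: 0.6
```

```bash
python3 -c "
from h import *
lev(76,19.7)"
```

```text
shift [-8.23 -2.2  -0.53] twist -6.11 at [0.4942 0.0734 0.0935] [-3.1416e+00  6.0000e-04  2.6850e+00] t 36.95 F [-0.89  0.25  0.14] w 0.0007
now in shaker mm [-100.14  -74.45] F shaker [-0.92  0.08]
tool angle on 69.89 r 82.4 s 19.0 Fpush 0.91
```

Call:
{"fn": "carry_out", "kwargs": {"increments": [[255,[-2.2,-0.5,0],-1.5],[255,[-2.2,-0.5,0],-1.5],[255,[-2.2,-0.5,0],-1.5],[255,[0,0,0],0],[255,[0,0,0],0]]}}

```text
time: 37.45
tool_pos: [0.4997, 0.0691, 0.0935]
ee_rot: [-3.141, 0.001, 2.765]
wrist_force: [-0.1, 0.2, -1.1]
width: -0.0
finger_force: 0.2
```

Call:
{"fn": "carry_out", "kwargs": {"increments": [[255,[-2.2,-0.5,0],-1.5],[255,[0,0,0],0],[255,[0,0,0],0]]}}

```text
time: 37.75
tool_pos: [0.5015, 0.068, 0.0936]
ee_rot: [-3.142, 0.001, 2.791]
wrist_force: [-0.4, -0.0, -0.5]
width: 0.0
finger_force: 0.0
```

Call:
{"fn": "carry_out", "kwargs": {"increments": [[255,[-1.5,-0.3,0],-1],[255,[0,0,0],0],[255,[0,0,0],0]]}}

```text
time: 38.05
tool_pos: [0.5027, 0.0673, 0.0935]
ee_rot: [3.141, 0.0, 2.809]
wrist_force: [0.2, 0.5, -0.3]
width: 0.0002
finger_force: 0.0
```

```bash
python3 -c "
from h import *
lev(79,19.7)"
```

```text
shift [-2.2  -1.2  -0.47] twist -2.02 at [0.5027 0.0673 0.0935] [3.1415e+00 3.0000e-04 2.8088e+00] t 38.05 F [ 0.21  0.54 -0.26] w 0.0002
now in shaker mm [-90.62 -78.86] F shaker [0.11 0.57]
tool angle on 76.98 r 82.4 s 19.0 Fpush -0.03
```

Call:
{"fn": "carry_out", "kwargs": {"increments": [[255,[-1.5,-0.3,0],-1],[255,[0,0,0],0],[255,[0,0,0],0]]}}

```text
time: 38.35
tool_pos: [0.504, 0.0665, 0.0935]
ee_rot: [3.141, 0.0, 2.826]
wrist_force: [-0.1, -0.2, 0.2]
width: 0.0002
finger_force: 0.0
```

```bash
python3 - <<'E'
from h import *
lev(79,19.7)
for n in("wrist","top","scene"): cv2.imwrite(f"pics/{n}6.png",robot.snapshot(n))
np.savez("w6cal.npz",**robot.get_calibration("wrist"))
# where would the jaw (x 5.7 open, 19 clamped) show?
def sh(x,y,z): return np.r_[t0+R0@np.array([x,y])/1e3,z/1e3]
im=cv2.imread("pics/wrist6.png").max(2)
uv=proj("wrist",[sh(x,-18,75) for x in range(-10,22,1)])
print(uv[[0,-1]].round(), [int(im[int(v),int(u)]) if 0<=v<400 and 0<=u<640 else -1 for u,v in uv])
t=cv2.imread("pics/top6.png").max(2)
for y in(-15,0,15):
    uv=proj("top",[sh(x,y,80) for x in range(-12,22,1)]); print(uv[[0,-1]].round(),[int(t[int(v),int(u)]) for u,v in uv])
E
```

```text
shift [-0.73 -0.89 -0.49] twist -1.03 at [0.504  0.0665 0.0935] [3.1415e+00 1.0000e-04 2.8262e+00] t 38.35 F [-0.05 -0.24  0.22] w 0.0002
now in shaker mm [-89.23 -79.39] F shaker [-0.01 -0.25]
tool angle on 77.97 r 82.4 s 18.9 Fpush -0.03
[[411. 326.]
 [413. 361.]] [27, 33, 18, 34, 27, 34, 21, 19, 31, 28, 31, 27, 31, 30, 23, 27, 25, 27, 25, 33, 28, 30, 31, 30, 30, 34, 31, 37, 34, 46, 60, 65]
[[251. 185.]
 [254. 174.]] [69, 69, 66, 66, 66, 63, 63, 63, 63, 66, 66, 57, 57, 57, 61, 61, 61, 56, 56, 56, 57, 57, 58, 54, 54, 54, 46, 46, 46, 67, 67, 67, 103, 103]
[[246. 184.]
 [249. 173.]] [66, 66, 69, 69, 69, 61, 61, 61, 61, 61, 61, 57, 57, 57, 59, 59, 59, 54, 54, 54, 51, 51, 51, 42, 42, 42, 44, 44, 44, 58, 58, 58, 89, 89]
[[241. 182.]
 [244. 171.]] [63, 63, 65, 65, 65, 67, 67, 67, 62, 62, 62, 61, 59, 59, 55, 55, 55, 60, 60, 60, 47, 47, 47, 35, 37, 37, 31, 31, 31, 58, 58, 58, 99, 99]
```

Call:
{"fn": "carry_out", "kwargs": {"increments": [[255,[3,0,0],0],[255,[5,0,0],0],[255,[0,0,0],0],[255,[0,0,0],0]]}}

```text
time: 38.9
tool_pos: [0.4961, 0.0692, 0.0936]
ee_rot: [3.141, 0.0, 2.826]
wrist_force: [-0.5, -0.1, -0.2]
width: 0.0003
finger_force: 0.0
```

Call:
{"fn": "carry_out", "kwargs": {"increments": [[255,[6,0,0],0],[255,[0,0,0],0],[255,[0,0,0],0]]}}

```text
time: 39.2
tool_pos: [0.4904, 0.071, 0.0935]
ee_rot: [3.141, 0.0, 2.826]
wrist_force: [-0.5, -0.4, 0.3]
width: 0.0006
finger_force: 0.0
```

Call:
{"fn": "carry_out", "kwargs": {"increments": [[255,[12,0,0],0],[255,[10,0,-15],0],[255,[0,0,-40],0],[255,[0,0,-45],0],[255,[0,0,-40],0],[255,[0,0,-15],0],[255,[0,0,0],0]]}}

```text
time: 39.9
tool_pos: [0.4704, 0.078, 0.2511]
ee_rot: [3.14, 0.005, 2.826]
wrist_force: [0.6, -0.0, -0.0]
width: 0.0002
finger_force: 0.0
```

```bash
python3 -c "
from h import *
gos(-11,-95,250)"
```

```text
shift [-115.02   -6.07    1.06] twist 82.74 at [0.4704 0.078  0.2511] [3.1395 0.005  2.8265] t 39.9 F [ 0.62 -0.04 -0.05] w 0.0002
now in shaker mm [-124.33  -74.45] F shaker [0.62 0.08]
```

Looks snapped: there was no spring-back force while retreating. I'll verify numerically from the same viewpoint as before.

Call:
{"fn": "carry_out", "kwargs": {"increments": [[255,[-20,-1,0],0],[255,[-40,-2,0],0],[255,[-40,-2,0],0],[255,[-15,-1,0],0],[255,[0,0,0],8.1],[255,[0,0,0],8.1],[255,[0,0,0],8.1],[255,[0,0,0],8.1]]}}

```text
time: 40.7
tool_pos: [0.5758, 0.0364, 0.2445]
ee_rot: [-3.137, -0.004, 2.255]
wrist_force: [0.0, 0.0, -0.3]
width: 0.0005
finger_force: 0.0
```

Call:
{"fn": "carry_out", "kwargs": {"increments": [[255,[0,0,0],8.1],[255,[0,0,0],8.1],[255,[0,0,0],8.1],[255,[0,0,0],8.1],[255,[0,0,0],8.1],[255,[0,0,0],8.5],[255,[0,0,0],0],[255,[0,0,0],0]]}}

```text
time: 41.5
tool_pos: [0.5762, 0.0365, 0.246]
ee_rot: [-3.137, 0.0, 1.409]
wrist_force: [-0.2, -0.5, -0.9]
width: 0.0006
finger_force: 0.0
```

```bash
python3 - <<'E'
from h import *
gos(-11,-95,250)
c=robot.get_calibration("wrist"); im=robot.snapshot("wrist"); cv2.imwrite("pics/w7.png",im)
def sh(x,y,z): return np.r_[t0+R0@np.array([x,y])/1e3,z/1e3]
for n,i in(("before",cv2.imread("pics/w5.png")),("now",im)):
    m=(i.max(2)<60).astype(np.uint8)
    m[240:]=0
    k,l,s,ce=cv2.connectedComponentsWithStats(m)
    print(n)
    for j in range(1,k):
        if s[j,4]>80:
            q=R0.T@(ray("wrist",ce[j],.1,c)[0]-t0)*1e3
            print(s[j],ce[j].round(1),"shaker@z100",q.round(1))
q=lambda x,y,z:proj("wrist",[sh(x,y,z)],c)[0].round(1)
print("expect jaw clamped top edge",q(19,25,85),q(19,-25,85),"rack corners",q(19,55,105),q(75,55,105),q(75,-55,105),q(19,-55,105))
E
```

```text
shift [ 0.36  1.66 -3.98] twist 1.51 at [0.5762 0.0365 0.246 ] [-3.1375e+00  4.0000e-04  1.4087e+00] t 41.5 F [-0.15 -0.46 -0.87] w 0.0006
now in shaker mm [-12.65 -95.4 ] F shaker [-0.06 -0.48]
before
[ 489    0   35  167 4819] [505.7  79.2] shaker@z100 [172.8  22.7]
[618   1  13  14 136] [623.9   7.2] shaker@z100 [270.3  87.8]
[590   6  13  14 130] [596.4  12.5] shaker@z100 [246.   82.8]
[616  29  13  13 130] [621.9  34.9] shaker@z100 [275.1  64.7]
[589  34  13  13 124] [595.1  40.2] shaker@z100 [251.   59.6]
[614  56  13  12 118] [620.   61.4] shaker@z100 [280.   41.6]
[588  61  12  12 111] [593.7  66.4] shaker@z100 [255.8  36.5]
[351  70  13  14 139] [357.2  76.4] shaker@z100 [27.  21.5]
[319  75  12  49 489] [324.6  99.4] shaker@z100 [-4.3 -0.7]
[165  92  85  25 716] [185.7 104.7] shaker@z100 [-143.6   -9.5]
[541 114  23  33 292] [548.4 130. ] shaker@z100 [225.5 -24.5]
[349 134  12  12 116] [354.4 139.7] shaker@z100 [ 27.9 -39.5]
[ 492  204  133   36 2111] [547.4 220. ] shaker@z100 [ 246.2 -120.8]
now
[ 492    0   34  171 4967] [508.   80.9] shaker@z100 [175.3  21.2]
[621   7  1
[... 160 characters left out ...]
 [279.2  59.6]
[592  40  13  13 122] [597.9  45.6] shaker@z100 [254.9  54.9]
[616  62  13  12 117] [622.2  67.5] shaker@z100 [283.6  36.3]
[590  66  13  12 114] [596.1  71.8] shaker@z100 [259.4  31.8]
[354  70  14  14 140] [360.5  76.8] shaker@z100 [30.2 21.3]
[333  75  14  50 587] [339.4  99.1] shaker@z100 [10.5 -0.1]
[250  83  38 109 806] [265.7 164.8] shaker@z100 [-64.1 -68. ]
[542 119  23  32 293] [549.5 134.3] shaker@z100 [227.6 -28.7]
[350 134  13  13 120] [356.2 140.2] shaker@z100 [ 29.9 -39.9]
[ 492  209  131   31 2040] [548.2 223.4] shaker@z100 [ 247.9 -124.7]
expect jaw clamped top edge [347.6  74.7] [345.  124.8] rack corners [351.7  37.1] [411.4  38.8] [399.7 156.5] [345.4 155.1]
```

```bash
python3 - <<'E'
from h import *
for f in("w3","w5"):
    c=dict(np.load(f+"cal.npz")); i=cv2.imread(f"pics/{f}.png"); m=(i.max(2)<60).astype(np.uint8); m[240:]=0
    k,l,s,ce=cv2.connectedComponentsWithStats(m)
    print(f,[(R0.T@(ray("wrist",ce[j],.115,c)[0]-t0)*1e3).round(1).tolist() for j in range(1,k) if 80<s[j,4]<200 and 340<ce[j,0]<365])
print("now",[(R0.T@(ray("wrist",p,.115)[0]-t0)*1e3).round(1).tolist() for p in((360.5,76.8),(356.2,140.2))],robot.get_obs()["wrist_force"].round(2))
E
```

```text
w3 [[27.6, 19.7], [27.4, -38.4]]
w5 [[28.0, 19.2], [27.8, -39.0]]
now [[28.6, 19.3], [28.2, -39.1]] [-0.6   0.33  0.76]
```

```bash
python3 -c "
from bench import robot
print(robot.close_job())"
```

```text
the job is handed in; nothing more can be done
None
```

I put the rack home in the corner, flipped the lever over centre until it clamped, and handed the job in with the arm clear. The first lever push fell just short and sprang back, so I pushed a second time. The wrist camera then showed the lever over and the jaw at the rack, but contact with the side fence can only be confirmed to about 1 mm.

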